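# Return a tool check through the half-turn guide

### The job

Take the red tool check out of the rack and drop it on edge through the twisted wire guide, so that the guide turns it half round and it ends standing in the pocket of the guide's base with its red face towards the side with the red strip. Leave the other checks in their slots.

Things in the scene. Friction and masses are not known exactly. Their poses are not given: they have to be found in the camera images.
- red_check: Disc 40 mm in diameter, 8 mm thick, 80 g, standing on its rim in a slot of the rack; one face and that side of the rim red enamel, the other brass. Origin: disc centre, 34 mm above the bench at the start. Own x is the disc's axis: +x out of the brass face, -x out of the red face. At the start x is level and red looks to the robot within 20 degrees. It may roll about x: its y and z mean nothing.
- red_ahead (a point): Point on the red check's axis 30 mm in front of the centre, on the side of the red face: shows which way the red face looks.
- blue_check: Blue tool check, same make and size as the red one but with blue enamel; a bystander. Origin at the disc's centre; its own +x is the bare brass face's normal
- yellow_check: Yellow tool check, same make and size as the red one but with yellow enamel; a bystander. Origin at the disc's centre; its own +x is the bare brass face's normal
- rack: Fixed grey block 50 x 210 x 30 mm (x, y, z), origin at the centre of its underside. Three slots in its top, 65 mm apart along y, each 10 mm (x) by 43 mm (y), 16 mm deep; in each a check, axis along the block's x. The upper 24 mm of a check stands clear of the block's top, to be pinched across its two faces from above.
- guide: Fixed guide of smooth polished bars with a yellow funnel on top. Base 120 x 110 x 26 mm, origin at the centre of its underside, z up. Red strip on the base's top at its +x edge, the side away from the robot (to 20 degrees). Checks enter on edge, axis along the guide's x, and fall by their weight; between 228 and 48 mm up the slot twists half a turn: the face that entered looking to -x ends looking to +x.
- mouth (a point): Centre of the yellow funnel's rim, 268 mm above the bench. Inside, the rim is 42 mm (guide's x) by 72 mm (guide's y); the funnel's 3 mm plates slope in to a throat 18 mm by 48 mm, 25 mm lower.
- pocket (a point): Where the check's centre rests at the end: centre of the pocket in the base (18 mm along x by 48 mm along y, the same as the slot above it, floor 8 mm above the bench), 28 mm above the bench.
Not all that is in view belongs to the job. What is shaped like the red_check but green is not meant.

How it is judged:
On the way:
1. the red check is on its way down inside the twisted slot (x of red_check in the frame of guide between -0.015 and 0.015 m and y of red_check in the frame of guide between -0.015 and 0.015 m and z of red_check in the frame of guide between 0.06 and 0.225 m).
At the end, for the whole second after the job is handed in: The red check stands at rest in the pocket of the guide's base (centre within 12 mm of the pocket point) with its red face towards the red strip (the point 30 mm ahead of the red face at least 20 mm to the strip's side); the blue and yellow checks are within 20 mm of where they stood (distance between red_check and pocket below 0.012 m and x of red_ahead in the frame of guide above 0.02 m and linear speed of red_check below 0.02 m/s and distance of each of blue_check, yellow_check from where it was at the start of the episode below 0.02 m); the robot touches nothing.
It fails at once if another check is pulled out of its slot or knocked over (distance of any of blue_check, yellow_check from where it was at the start of the episode above 0.02 m).
It also fails if it takes over 38 s, if anything falls off the work surface, if the arm or the gripper's body presses on something with over 40 N, if the wrist force passes 120 N, or if a joint passes its speed limit or range.

### The arm

A 7-joint arm with a two-finger parallel gripper is mounted at the origin on a cart in front of the work surface, level with it; the furniture and walls round the work are solid. World frame = base frame: x ahead of the robot, y to its left, z up, the work surface at z = 0. Lengths are in m, angles in rad, forces in N, time in s.
With the tool pointing down it reaches from about 0.4 to 0.875 m from the base axis. Payload 19.3 kg.
Tool frame: the origin (TCP) lies at the very end of the fingers, on their centre line; the grasp point (between the pads) lies 19 mm behind it; z points along the fingers, y is the direction in which the jaws open and shut (so a half turn about z gives the same grasp; the last joint's range is limited). The gripper opens to 85 mm and grips with 20 to 120 N. Pads are 22 mm wide; open, the fingers measure 114 mm over their backs; the gripper's body (76 mm by 85 mm) begins 54 mm behind the grasp point. The pads swing forward as they close: fully open they stand 13 mm farther back than shut.
Start: joints at [1.201, 0.521, -0.036, 1.599, 0.021, 1.021, -0.113], TCP at [0.185, -0.597, 0.231] pointing down, gripper open.
Joint ranges: [-2.91, 2.91], [-0.3, 2.13], [-1.5, 1.42], [0.17, 2.43], [-1.26, 4.41], [0.16, 1.93], [-2.52, 2.52]. Speed limits (rad/s): [1.89, 1.89, 2.39, 2.39, 3.01, 3.01, 3.01].

### API

Orientations are given as [roll, pitch, yaw] about the fixed x, y, z axes, in that order (R = Rz(yaw) Ry(pitch) Rx(roll)).
In Python, from workcell import bot gives the robot as it stands.
- The arm moves only by the tool carry_out, never from a script. Its argument "targets" is a list of rows, each a list of 7 numbers: the shift along the tool's x, y, z in mm, then the turn, a rotation vector about the tool's x, y, z in units of 6 degrees (1.0 is 6 degrees), then the closure in counts, from 0 (fully open) to 255 (shut). A call has 1 to 5 rows; each row shifts and turns the commanded pose from where the row before left it, along the tool's axes as they then stand; what a row does not reach is not made up. A row lasts 1/12 s, in which the tool goes at most 41.7 mm and 7.16 degrees, less where a joint would pass 70% of its speed; a pose out of reach is approached as far as the arm can. A call is refused whole if a number of a shift passes 41.7 or a number of a turn 1, either way. A call with a gripper value outside its range is refused whole. The fingers move at their own pace and stop on an object; "force" is the grip in N (left out, the last holds). Time passes only in rows, so rows that do not move let the fingers close. It gives the time, the measured TCP pose, the force and the opening at its end, in the units of the state.
- bot.observe(): the state, without advancing time (a new reading comes with each control period).
- bot.grab_frame(name): name is "scene" or "top"; returns a dict with "color" (420x560x3 uint8, red, green, blue), "z_map" (420x560 float32, m along the optical axis (not along the pixel's ray), 0 where there is no reading), "K" (3x3 intrinsics, pixels), "cam_to_world" (4x4, takes a point from camera to world coordinates). Camera axes: x right, y down, z forward; pixel columns grow to the right and rows downward; lengths in m; the calibration is good to about 2 mm. A picture is of the moment at which its call begins.
- bot.job_done(): hands the job in, once; it reports no verdict.
The state is a dict: "clock": time; "qpos": joint angles; "qd": joint speeds; "joint_efforts": joint torques, N m; "position": TCP position; "tool_rot": TCP orientation; "force": force on the tool from outside, world axes, zero at the start; "moment": the same for the moment, N m; "grip_width": finger opening in m.
Only numpy, scipy, OpenCV 4.12 (cv2) and the standard library are available. Lean on these libraries where they do the work, as an engineer would, in place of code of your own. Each camera call takes 0.05 s, during which the arm holds its last target. There are 200 camera calls.

## Working session

There is one attempt and no reset: what is moved stays moved. The work goes in short steps, Python scripts to look and compute and a tool call to move; the robot and the scene stay as the last step left them, time stands still between calls to the robot, and variables do not carry over. Pictures are saved under pics/ and viewed, about 8 in all and at most 12, crops included, and the job is handed in when it is done.

Besides the shell and the picture viewer there is one more tool, called after "Request:" as a command line: name --pt "numbers of a row" for each row, then --argument value for the rest. carry_out: Moves the arm, as the interface text tells. Its arguments: {"type":"object","properties":{"targets":{"type":"array","items":{"type":"array","items":{"type":"number"}}},"force":{"type":"number"}},"required":["targets"]}

```bash
mkdir -p pics
cat > h.py <<'E'
import numpy as np, cv2
from workcell import bot
def grab(n):
    f=bot.grab_frame(n); np.savez(f'{n}.npz',**f); return f
def pts(f):
    z=f['z_map']; K=f['K']; v,u=np.indices(z.shape)
    P=np.stack([(u-K[0,2])*z/K[0,0],(v-K[1,2])*z/K[1,1],z],-1)
    T=f['cam_to_world']; W=P@T[:3,:3].T+T[:3,3]; W[z==0]=np.nan; return W
def save(name,img,s=1):
    cv2.imwrite('pics/'+name,cv2.resize(img[...,::-1],None,fx=s,fy=s,interpolation=cv2.INTER_CUBIC))
E
python3 - <<'E'
from h import *
a=grab('scene');b=grab('top')
save('a.png',np.vstack([a['color'],b['color']])[...],0.71)
for f in (a,b): print(f['K'].round(1).tolist(),f['cam_to_world'].round(3).tolist())
print(bot.observe())
E
```

```text
[[531.6, 0.0, 282.7], [0.0, 531.6, 206.5], [0.0, 0.0, 1.0]] [[-0.628, -0.371, 0.684, -0.423], [-0.778, 0.291, -0.557, 0.757], [0.008, -0.882, -0.471, 0.763], [0.0, 0.0, 0.0, 1.0]]
[[477.9, 0.0, 275.6], [0.0, 477.9, 207.1], [0.0, 0.0, 1.0]] [[-0.011, -0.995, 0.102, 0.381], [-1.0, 0.01, -0.01, 0.031], [0.009, -0.102, -0.995, 1.15], [0.0, 0.0, 0.0, 1.0]]
{'clock': 0.1, 'qpos': array([ 1.20075001,  0.52193424, -0.03631696,  1.59998346,  0.02116133,
        1.02111719, -0.11278225]), 'qd': array([-0.00027582, -0.00316268, -0.00099123, -0.00070423,  0.00084454,
       -0.00040017,  0.0007573 ]), 'joint_efforts': array([ 4.55533736e-03, -9.28491497e+01,  1.98495492e+00, -3.70531905e+01,
        1.82707433e-02,  5.40423556e-03,  5.14092312e-05]), 'position': array([ 0.18448158, -0.59681076,  0.23078434]), 'tool_rot': array([-3.14053479e+00,  4.82860235e-05,  2.99824412e-01]), 'force': array([-0.26511185,  0.02593227,  0.00341033]), 'moment': array([-0.03262035,  0.04345277, -0.02962215]), 'grip_width': 0.08548005062109937}
```

View pics/a.png

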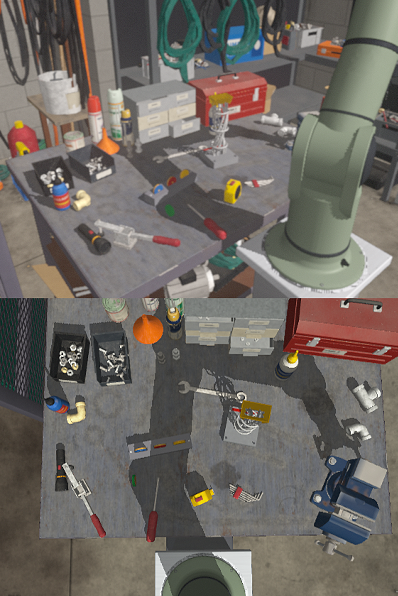

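The rack is at about (222,210) in the top view, with three checks in it. The guide with its yellow funnel is at about (345,165). A green check lies at about (187,255). Next I take close crops of both.

Run:
```python
from h import *
a=np.load('scene.npz');b=np.load('top.npz')
A=cv2.resize(a['color'][220:330,180:320],None,fx=2.8,fy=2.8)
A2=cv2.resize(a['color'][120:250,270:350],None,fx=2.37,fy=2.37)[:308]
B=cv2.resize(b['color'][110:270,170:400],None,fx=2.5,fy=2.5)[:290]
B=cv2.resize(b['color'][125:235,170:400],None,fx=2.5,fy=2.5)
r1=np.hstack([A,A2]); 
w=max(r1.shape[1],B.shape[1]); pad=lambda x:np.pad(x,((0,0),(0,w-x.shape[1]),(0,0)))
save('b.png',np.vstack([pad(r1),pad(B)]))
W=pts(b)
hsv=cv2.cvtColor(b['color'],cv2.COLOR_RGB2HSV)
# rack top
sub=np.zeros(W.shape[:2],bool); sub[170:250,170:290]=1
m=sub&(abs(W[...,2]-.03)<.006)
rc=cv2.minAreaRect(W[m][:,:2].astype(np.float32)); print('rack',rc,m.sum(),cv2.boxPoints(rc).round(3).tolist())
m=sub&(W[...,2]>.042)
n,l,s,c=cv2.connectedComponentsWithStats(m.astype(np.uint8))
for i in range(1,n):
  if s[i,4]>8: print(s[i],W[l==i].mean(0).round(4),np.nanmax(W[l==i][:,2]),cv2.minAreaRect(W[l==i][:,:2].astype(np.float32)),np.median(hsv[l==i],0))
sub[:]=0; sub[120:230,290:400]=1
for z,t in((.026,.005),(.268,.006)):
  m=sub&(abs(W[...,2]-z)<t); print(z,m.sum())
  n,l,s,c=cv2.connectedComponentsWithStats(m.astype(np.uint8))
  for i in range(1,n):
    if s[i,4]>8: print(s[i],W[l==i].mean(0).round(4),cv2.minAreaRect(W[l==i][:,:2].astype(np.float32)))
```

```text
rack ((0.46852535009384155, 0.13524958491325378), (0.10245917737483978, 0.21226675808429718), 10.741147994995117) 1657 [[0.39800000190734863, 0.23000000417232513], [0.43799999356269836, 0.020999999716877937], [0.5389999747276306, 0.04100000113248825], [0.49900001287460327, 0.24899999797344208]]
[244 200  16   6  57] [0.5055 0.0749 0.0497] 0.05704256866973534 ((0.5056939125061035, 0.07499192655086517), (0.007955947890877724, 0.03556787967681885), 10.479493141174316) [ 22. 243. 124.]
[217 205  16   6  54] [0.4941 0.1372 0.0497] 0.05568626610217753 ((0.49384549260139465, 0.13816803693771362), (0.007873215712606907, 0.035519376397132874), 10.74618148803711) [ 17.5 197.5 102. ]
[190 211  15   6  52] [0.4819 0.2018 0.0496] 0.05643482655224363 ((0.4818492829799652, 0.20254948735237122), (0.007679914589971304, 0.033113740384578705), 10.49824333190918) [105.  191.5 163. ]
0.026 1358
[ 314  152   51   58 1219] [ 0.5451 -0.1241  0.0252] ((0.5594817399978638, -0.13761162757873535), (0.11016712337732315, 0.1209619864821434), 78.531494140625)
[357 158   6   5  14] [ 0.608  -0.1848  0.0252] ((0.607
[... 352 characters left out ...]
 (0.018266543745994568, 0.006777660455554724), 21.787609100341797)
[342 170   6   6  25] [ 0.5781 -0.148   0.0244] ((0.5777097344398499, -0.1466122716665268), (0.012731144204735756, 0.012612449936568737), 1.546996831893921)
[351 171   3   5  12] [ 0.5773 -0.1636  0.0254] ((0.576035737991333, -0.16389100253582), (0.005022469907999039, 0.010829845443367958), 82.51828002929688)
[337 186  14   4  32] [ 0.5408 -0.141   0.0254] ((0.5398369431495667, -0.14240682125091553), (0.03034004382789135, 0.006998266559094191), 78.29961395263672)
0.268 359
[338 144  45  32 359] [ 0.5618 -0.1396  0.2664] ((0.5601150989532471, -0.1375390887260437), (0.07821193337440491, 0.049167923629283905), 78.77006530761719)
```

View pics/b.png

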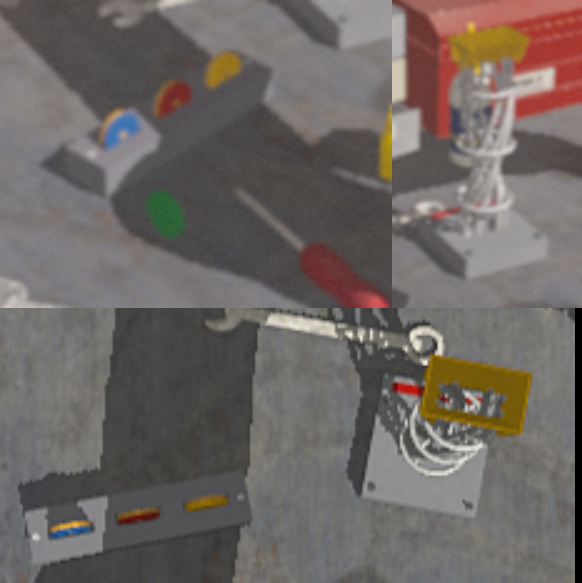

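Candidates in the top view:
- blue check at (198,214)
- red check at (225,208)
- yellow check at (252,203)
- green decoy disc lying on the bench, about (187,255)

I choose the middle rack check: the crop shows its red face towards the robot. It is at (0.494, 0.138), and the midpoint of its neighbours agrees. Rack yaw is about +10.6°. The guide is at (0.560, -0.1375), yaw about -11.3°, and base and funnel agree.

```bash
cat >> h.py <<'E'
from scipy.spatial.transform import Rotation as Ro, Slerp
def plan(way,clo,step=38.,deg=5.5):
    """way: list of (x,y,z,yaw_deg), tool down; prints rows"""
    s=bot.observe(); p=s['position']; R=Ro.from_euler('xyz',s['tool_rot'])
    print('at',s['clock'],p.round(4),s['tool_rot'].round(4),'F',s['force'].round(1),'w',round(s['grip_width'],4),'q',s['qpos'].round(2))
    for x,y,z,yaw in way:
        g=np.array([x,y,z]); G=Ro.from_euler('xyz',[np.pi,0,np.radians(yaw)])
        n=int(np.ceil(max(np.linalg.norm(g-p)*1000/step,np.degrees((R.inv()*G).magnitude())/deg,1)))
        sl=Slerp([0,1],Ro.concatenate([R,G])); q,Q=p.copy(),R
        for i in range(1,n+1):
            N=sl(i/n); t=p+(g-p)*i/n
            d=Q.inv().apply(t-q)*1000; r=np.degrees((Q.inv()*N).as_rotvec())/6
            print([*(round(float(v),1) for v in d),*(round(float(v),2) for v in r),clo]); q,Q=t,N
        p,R=g,G
        print('--')
E
python3 -c "
from h import *
plan([(.36,-.23,.28,55),(.42,0,.26,85),(.494,.138,.12,100.7)],100,37)"
```

```text
at 0.1 [ 0.1845 -0.5968  0.2308] [-3.1405  0.      0.2998] F [-0.3  0.   0. ] w 0.0855 q [ 1.2   0.52 -0.04  1.6   0.02  1.02 -0.11]
[23.0, -24.9, -4.1, -0.0, -0.0, -0.53, 100]
[24.3, -23.6, -4.1, -0.0, -0.0, -0.53, 100]
[25.6, -22.2, -4.1, -0.0, -0.0, -0.53, 100]
[26.8, -20.8, -4.1, -0.0, -0.0, -0.53, 100]
[27.9, -19.3, -4.1, -0.0, -0.0, -0.53, 100]
[28.9, -17.7, -4.1, -0.0, -0.0, -0.53, 100]
[29.8, -16.1, -4.1, -0.0, -0.0, -0.53, 100]
[30.7, -14.4, -4.1, -0.0, -0.0, -0.53, 100]
[31.4, -12.7, -4.1, -0.0, -0.0, -0.53, 100]
[32.1, -11.0, -4.1, -0.0, -0.0, -0.53, 100]
[32.6, -9.2, -4.1, -0.0, -0.0, -0.53, 100]
[33.1, -7.4, -4.1, -0.0, -0.0, -0.53, 100]
--
[31.8, -11.8, 2.9, 0.0, 0.0, -0.71, 100]
[32.6, -9.4, 2.9, 0.0, 0.0, -0.71, 100]
[33.2, -6.9, 2.9, -0.0, 0.0, -0.71, 100]
[33.7, -4.4, 2.9, 0.0, 0.0, -0.71, 100]
[33.9, -1.9, 2.9, 0.0, 0.0, -0.71, 100]
[34.0, 0.6, 2.9, -0.0, 0.0, -0.71, 100]
[33.8, 3.2, 2.9, 0.0, 0.0, -0.71, 100]
--
[24.0, 10.3, 23.3, 0.0, 0.0, -0.44, 100]
[23.5, 11.4, 23.3, 0.0, 0.0, -0.44, 100]
[22.9, 12.4, 23.3, 0.0, 0.0, -0.44, 100]
[22.4, 13.5, 23.3, 0.0, 0.0, -0.44, 100]
[21.7, 14.5, 23.3, 0.0, 0.0, -0.44, 100]
[21.0, 15.4, 23.3, 0.0, 0.0, -0.44, 100]
--
```

Request:
carry_out --pt "23 -25 -4 0 0 -0.53 100" --pt "24 -23.5 -4 0 0 -0.53 100" --pt "25.5 -22 -4 0 0 -0.53 100" --pt "27 -21 -4 0 0 -0.53 100" --pt "28 -19 -4 0 0 -0.53 100" --force 40

```text
clock: 0.52
position: [0.2578, -0.4427, 0.2512]
tool_rot: [-3.141, 0.0, 0.58]
force: [0.8, -0.3, -0.4]
grip_width: 0.0521
```

Request:
carry_out --pt "29 -17.5 -4 0 0 -0.53 100" --pt "30 -16 -4 0 0 -0.53 100" --pt "30.5 -14.5 -4 0 0 -0.53 100" --pt "31.5 -12.5 -4 0 0 -0.53 100" --pt "32 -11 -4 0 0 -0.53 100"

```text
clock: 0.93
position: [0.3308, -0.2899, 0.2714]
tool_rot: [-3.141, 0.0, 0.857]
force: [1.2, -0.0, -0.4]
grip_width: 0.0522
```

```bash
python3 -c "
from h import *
plan([(.36,-.23,.28,55),(.42,0,.26,85),(.494,.138,.12,100.7)],100,37)"
```

```text
at 0.9333 [ 0.3308 -0.2899  0.2714] [-3.1415e+00  2.0000e-04  8.5740e-01] F [ 1.2 -0.  -0.4] w 0.0522 q [ 0.84  0.19 -0.3   2.    0.07  0.97 -0.2 ]
[32.2, -8.6, -4.3, -0.0, 0.0, -0.49, 100]
[32.6, -6.9, -4.3, -0.0, 0.0, -0.49, 100]
--
[31.8, -11.8, 2.9, 0.0, 0.0, -0.71, 100]
[32.6, -9.4, 2.9, 0.0, 0.0, -0.71, 100]
[33.2, -6.9, 2.9, -0.0, 0.0, -0.71, 100]
[33.7, -4.4, 2.9, 0.0, 0.0, -0.71, 100]
[33.9, -1.9, 2.9, 0.0, 0.0, -0.71, 100]
[34.0, 0.6, 2.9, -0.0, 0.0, -0.71, 100]
[33.8, 3.2, 2.9, 0.0, 0.0, -0.71, 100]
--
[24.0, 10.3, 23.3, 0.0, 0.0, -0.44, 100]
[23.5, 11.4, 23.3, 0.0, 0.0, -0.44, 100]
[22.9, 12.4, 23.3, 0.0, 0.0, -0.44, 100]
[22.4, 13.5, 23.3, 0.0, 0.0, -0.44, 100]
[21.7, 14.5, 23.3, 0.0, 0.0, -0.44, 100]
[21.0, 15.4, 23.3, 0.0, 0.0, -0.44, 100]
--
```

Tracking is excellent.

Request:
carry_out --pt "32 -8.5 -4 0 0 -0.5 100" --pt "32.5 -7 -4 0 0 -0.5 100" --pt "32 -12 3 0 0 -0.71 100" --pt "32.5 -9.5 3 0 0 -0.71 100" --pt "33 -7 3 0 0 -0.71 100"

```text
clock: 1.35
position: [0.3851, -0.1318, 0.2702]
tool_rot: [3.141, 0.0, 1.186]
force: [1.3, -1.0, 0.7]
grip_width: 0.0522
```

Request:
carry_out --pt "33.5 -4.5 3 0 0 -0.71 100" --pt "34 -2 3 0 0 -0.71 100" --pt "34 0.5 3 0 0 -0.71 100" --pt "34 3 3 0 0 -0.71 100" --pt "24 10 23 0 0 -0.44 100"

```text
clock: 1.77
position: [0.4326, 0.0242, 0.2374]
tool_rot: [3.137, -0.0, 1.531]
force: [2.7, -0.2, 0.1]
grip_width: 0.0519
```

Request:
carry_out --pt "23.5 11 23 0 0 -0.44 100" --pt "23 12 23 0 0 -0.44 100" --pt "22.5 13.5 23 0 0 -0.44 100" --pt "21.5 14.5 23 0 0 -0.44 100" --pt "21 15 23 0 0 -0.44 100"

```text
clock: 2.18
position: [0.4925, 0.1371, 0.1188]
tool_rot: [-3.141, 0.0, 1.759]
force: [0.8, 0.2, 0.4]
grip_width: 0.0519
```

Run:
```python
from h import *
plan([(.494,.1385,.07,100.7),(.494,.1385,.034,100.7)],100,20)
f=grab('scene'); save('c.png',f['color'][180:340,150:350],3)
```

```text
at 2.1833 [0.4925 0.1371 0.1188] [-3.1411  0.      1.7586] F [0.8 0.2 0.4] w 0.0519 q [ 0.06  0.56 -0.6   1.97  0.46  0.74 -0.63]
[0.4, 0.6, 16.3, -0.0, 0.0, 0.0, 100]
[0.4, 0.6, 16.3, -0.0, 0.0, 0.0, 100]
[0.4, 0.6, 16.3, -0.0, 0.0, 0.0, 100]
--
[0.0, -0.0, 18.0, 0.0, 0.0, 0.0, 100]
[0.0, -0.0, 18.0, 0.0, 0.0, 0.0, 100]
--
```

View pics/c.png

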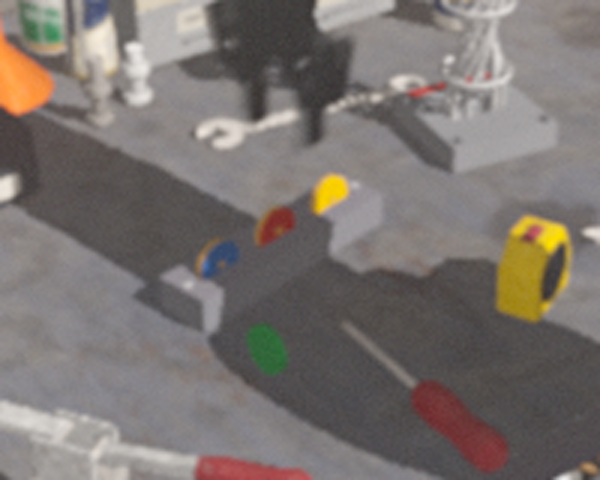

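The picture shows the fingers, at about (255,115) and (315,140), straddling above the red check at (277,225). All the checks are in place. I descend slowly, checking the force.

Request:
carry_out --pt "0.5 0.5 17 0 0 0 100" --pt "0.5 0.5 17 0 0 0 100" --pt "0.5 0.5 17 0 0 0 100" --pt "0 0 17 0 0 0 100" --pt "0 0 12 0 0 0 100"

```text
clock: 2.65
position: [0.4929, 0.1375, 0.0388]
tool_rot: [-3.14, 0.0, 1.756]
force: [0.1, 0.1, 0.6]
grip_width: 0.0518
```

Request:
carry_out --pt "0 0 4 0 0 0 100" --pt "0 0 0 0 0 0 150" --pt "0 0 0 0 0 0 200" --pt "0 0 0 0 0 0 255" --pt "0 0 0 0 0 0 255"

```text
clock: 3.07
position: [0.4955, 0.1383, 0.0375]
tool_rot: [3.137, -0.001, 1.756]
force: [11.7, 0.8, 0.1]
grip_width: 0.0074
```

Request:
carry_out --pt "0 0 0 0 0 0 255" --pt "0 0 0 0 0 0 255" --pt "0 0 0 0 0 0 255"

```text
clock: 3.32
position: [0.4958, 0.1384, 0.0376]
tool_rot: [3.137, -0.001, 1.756]
force: [10.1, 1.8, -0.5]
grip_width: 0.0065
```

Request:
carry_out --pt "0 2 0 0 0 0 255" --pt "0 0 -3 0 0 0 255" --pt "0 0 -10 0 0 0 255" --pt "0 0 -15 0 0 0 255" --pt "0 0 -20 0 0 0 255" --force 50

```text
clock: 3.73
position: [0.4947, 0.1379, 0.0846]
tool_rot: [-3.14, 0.0, 1.757]
force: [-0.1, 0.2, -0.7]
grip_width: 0.0068
```

Run:
```python
from h import *
plan([(.5,.135,.33,100.7),(.52,0,.35,90),(.56,-.1375,.33,78.7)],255,37)
f=grab('scene'); save('d.png',f['color'][180:290,190:330],4)
```

```text
at 3.7333 [0.4947 0.1379 0.0846] [-3.1399e+00  1.0000e-04  1.7566e+00] F [-0.1  0.2 -0.7] w 0.0068 q [ 0.03  0.62 -0.56  1.99  0.51  0.68 -0.67]
[-0.5, 0.6, -35.1, -0.0, 0.0, -0.0, 255]
[-0.5, 0.6, -35.1, -0.0, 0.0, -0.0, 255]
[-0.5, 0.6, -35.1, -0.0, 0.0, -0.0, 255]
[-0.5, 0.6, -35.1, -0.0, 0.0, -0.0, 255]
[-0.5, 0.6, -35.1, -0.0, 0.0, -0.0, 255]
[-0.5, 0.7, -35.1, -0.0, 0.0, -0.0, 255]
[-0.5, 0.7, -35.1, -0.0, 0.0, -0.0, 255]
--
[-34.1, -1.4, -5.0, -0.0, -0.0, 0.45, 255]
[-34.1, 0.2, -5.0, 0.0, -0.0, 0.45, 255]
[-34.1, 1.8, -5.0, -0.0, -0.0, 0.45, 255]
[-33.9, 3.4, -5.0, 0.0, -0.0, 0.45, 255]
--
[-34.4, 10.0, 5.0, 0.0, -0.0, 0.47, 255]
[-33.8, 11.7, 5.0, 0.0, -0.0, 0.47, 255]
[-33.2, 13.3, 5.0, -0.0, -0.0, 0.47, 255]
[-32.5, 15.0, 5.0, 0.0, -0.0, 0.47, 255]
--
```

View pics/d.png

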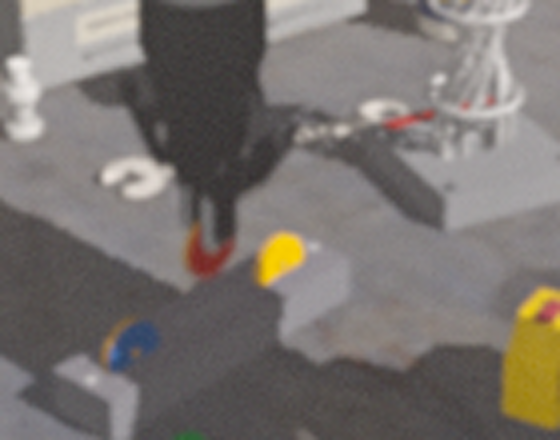

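The red check hangs between the fingers at (208,252) with red towards the robot. Blue and yellow are still in their slots. Now to above the funnel.

Request:
carry_out --pt "-0.5 0.5 -35 0 0 0 255" --pt "-0.5 0.5 -35 0 0 0 255" --pt "-0.5 0.5 -35 0 0 0 255" --pt "-0.5 0.5 -35 0 0 0 255" --pt "-0.5 0.5 -35 0 0 0 255"

```text
clock: 4.2
position: [0.4976, 0.136, 0.2614]
tool_rot: [-3.141, -0.0, 1.757]
force: [0.7, -0.0, 0.6]
grip_width: 0.0067
```

Request:
carry_out --pt "-0.5 0.5 -35 0 0 0 255" --pt "-0.5 0.5 -35 0 0 0 255" --pt "-34 -1.5 -5 0 0 0.45 255" --pt "-34 0 -5 0 0 0.45 255" --pt "-34 2 -5 0 0 0.45 255"

```text
clock: 4.62
position: [0.5136, 0.0332, 0.3454]
tool_rot: [3.141, 0.0, 1.614]
force: [1.2, -0.7, -1.3]
grip_width: 0.0062
```

Request:
carry_out --pt "-34 3.5 -5 0 0 0.45 255" --pt "-34.5 10 5 0 0 0.47 255" --pt "-34 11.5 5 0 0 0.47 255" --pt "-33 13.5 5 0 0 0.47 255" --pt "-32.5 15 5 0 0 0.47 255"

```text
clock: 5.03
position: [0.5585, -0.1389, 0.3295]
tool_rot: [3.141, 0.0, 1.369]
force: [0.8, 1.0, -0.2]
grip_width: 0.0065
```

Run:
```python
from h import *
plan([(.56,-.1375,.31,78.7),(.56,-.1375,.272,78.7)],255,20)
a=grab('scene');b=grab('top')
save('e.png',np.hstack([a['color'][90:240,250:380],b['color'][90:240,280:410]]),3)
# funnel rim from the scene view
W=pts(a); hsv=cv2.cvtColor(a['color'],cv2.COLOR_RGB2HSV)
m=(hsv[...,0]>18)&(hsv[...,0]<35)&(hsv[...,1]>150)&(W[...,2]>.255)&(W[...,2]<.275)&(abs(W[...,0]-.56)<.08)&(abs(W[...,1]+.137)<.08)
print(m.sum(),cv2.minAreaRect(W[m][:,:2].astype(np.float32)),np.percentile(W[m][:,2],[5,95]))
# held check, red pixels
m=((hsv[...,0]<8)|(hsv[...,0]>172))&(hsv[...,1]>150)&(W[...,2]>.28)&(abs(W[...,0]-.56)<.04)&(abs(W[...,1]+.137)<.05)
print('red',m.sum(), W[m].mean(0) if m.any() else '',W[m].min(0) if m.any() else '',W[m].max(0) if m.any() else '')
```

```text
at 5.0333 [ 0.5585 -0.1389  0.3295] [3.1414e+00 3.0000e-04 1.3686e+00] F [ 0.8  1.  -0.2] w 0.0065 q [ 0.52  0.39 -0.52  1.59  0.2   1.22 -0.25]
[1.7, 1.2, 19.5, 0.0, 0.0, -0.05, 255]
--
[0.0, -0.0, 19.0, 0.0, 0.0, 0.0, 255]
[0.0, -0.0, 19.0, 0.0, 0.0, 0.0, 255]
--
301 ((0.5599351525306702, -0.13578376173973083), (0.08076923340559006, 0.05569637194275856), 79.26844787597656) [0.25563654 0.26934302]
red 77 [ 0.55392382 -0.13430902  0.31920555] [ 0.5488304  -0.15746559  0.30471569] [ 0.56067508 -0.11777994  0.33639247]
```

View pics/e.png

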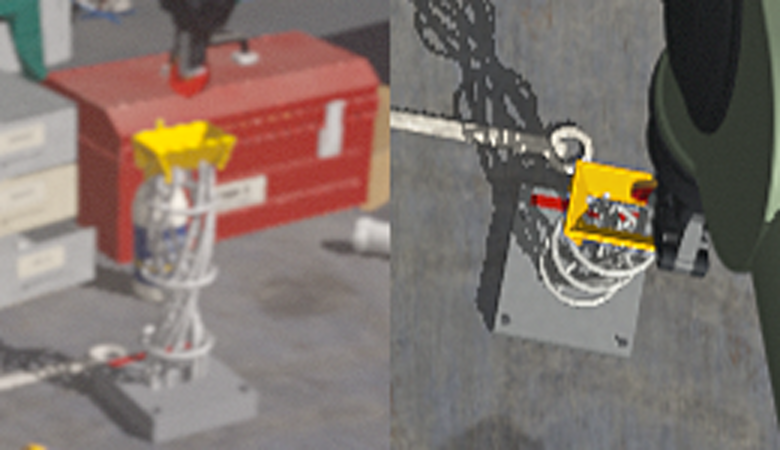

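Scene view: the check at (190,78), red face visible, is above the funnel at (185,145). The measured check centre is about (0.558, -0.138) with its bottom 25 mm below the TCP, against a funnel centre of (0.560, -0.137). I shift about 1.5 mm and lower to TCP z ≈ 0.271.

Request:
carry_out --pt "1 1.5 16 0 0 0 255" --pt "0 0 16 0 0 0 255" --pt "0 0 13 0 0 0 255" --pt "0 0 9 0 0 0 255" --pt "0 0 4 0 0 0 255"

```text
clock: 5.55
position: [0.5598, -0.1364, 0.2704]
tool_rot: [-3.14, -0.0, 1.371]
force: [0.5, -0.1, -0.1]
grip_width: 0.0062
```

Request:
carry_out --pt "0 0 0 0 0 0 255" --pt "0 0 0 0 0 0 255"

```text
clock: 5.72
position: [0.5605, -0.1365, 0.2719]
tool_rot: [3.141, -0.0, 1.371]
force: [-0.6, -0.7, -0.0]
grip_width: 0.0066
```

Run:
```python
from h import *
plan([],255)
a=grab('scene'); save('f.png',a['color'][90:240,260:360],4)
```

```text
at 5.7167 [ 0.5605 -0.1365  0.2719] [ 3.1411 -0.      1.3711] F [-0.6 -0.7 -0. ] w 0.0066 q [ 0.5   0.44 -0.51  1.66  0.24  1.1  -0.28]
```

View pics/f.png

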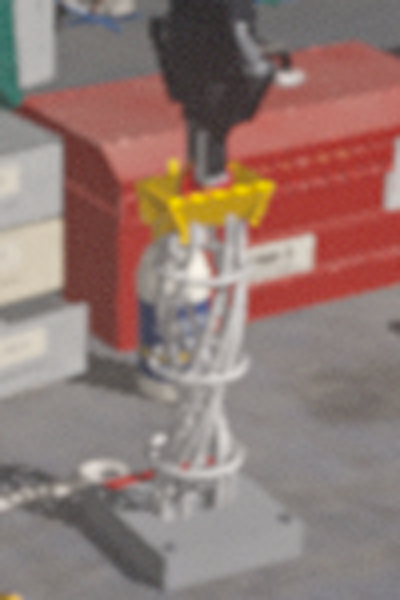

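The fingers at (208,170) are at the rim and the check is inside the funnel, with no contact force. I release it.

Request:
carry_out --pt "0 0 0 0 0 0 90" --pt "0 0 0 0 0 0 90" --pt "0 0 0 0 0 0 90" --pt "0 0 0 0 0 0 90"

```text
clock: 6.1
position: [0.5605, -0.1366, 0.2716]
tool_rot: [3.141, 0.0, 1.371]
force: [-0.5, -0.1, 0.2]
grip_width: 0.054
```

Request:
carry_out --pt "0 0 -10 0 0 0 90" --pt "0 0 -20 0 0 0 90" --pt "0 0 -30 0 0 0 90" --pt "0 0 -30 0 0 0 90" --pt "0 0 -10 0 0 0 90"

```text
clock: 6.52
position: [0.5614, -0.1363, 0.3762]
tool_rot: [3.137, -0.0, 1.371]
force: [0.6, 0.1, 0.3]
grip_width: 0.0554
```

Run:
```python
from h import *
plan([],90)
a=grab('scene');b=grab('top')
save('g.png',np.hstack([a['color'][100:250,260:360],b['color'][120:270,300:400]]),4)
```

```text
at 6.5167 [ 0.5614 -0.1363  0.3762] [ 3.1366e+00 -2.0000e-04  1.3711e+00] F [0.6 0.1 0.3] w 0.0554 q [ 0.52  0.36 -0.53  1.51  0.19  1.31 -0.23]
```

View pics/g.png

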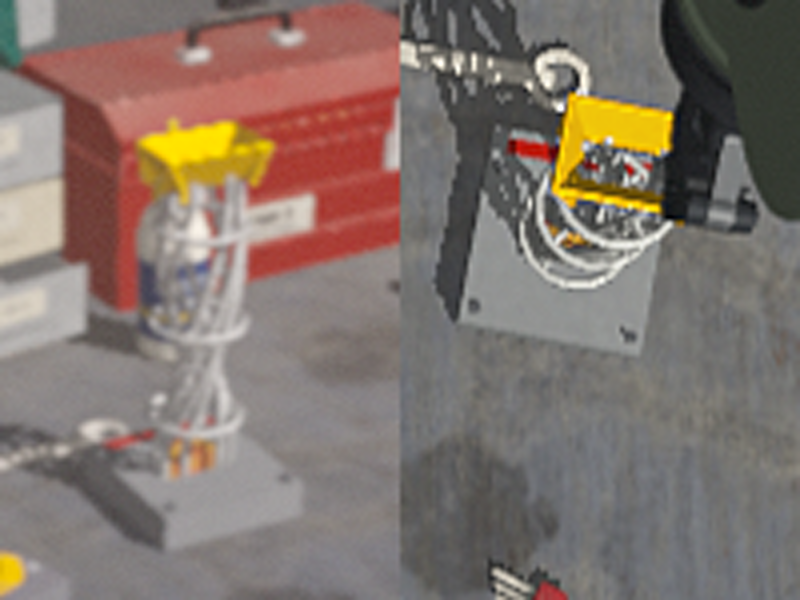

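Brass shows between the bars at (190,458) left and (570,235) right. So the check is at the bottom with brass towards the robot and red towards the strip. I check its height and rest state, and the bystanders.

Run:
```python
from h import *
for k in range(2):
  for n in('scene','top'):
    f=grab(n); W=pts(f); h=cv2.cvtColor(f['color'],cv2.COLOR_RGB2HSV)
    m=(h[...,0]>8)&(h[...,0]<28)&(h[...,1]>150)&(h[...,2]>70)&(np.hypot(W[...,0]-.56,W[...,1]+.137)<.04)&(W[...,2]<.2)
    if m.any(): print(n,m.sum(),np.median(W[m],0).round(4),np.percentile(W[m],[3,97],axis=0).round(4).tolist())
  m=np.zeros(m.shape,np.uint8); m[170:250,170:290]=(W[170:250,170:290,2]>.042)
  c,l,s,_=cv2.connectedComponentsWithStats(m)
  print([W[l==i].mean(0).round(3).tolist() for i in range(1,c) if s[i,4]>8])
plan([],90)
```

```text
scene 1 [ 0.5589 -0.1438  0.0356] [[0.5589, -0.1438, 0.0356], [0.5589, -0.1438, 0.0356]]
top 13 [ 0.5574 -0.1375  0.0465] [[0.5523, -0.1447, 0.0391], [0.5629, -0.1174, 0.1177]]
[[0.506, 0.074, 0.049], [0.482, 0.203, 0.05]]
top 13 [ 0.5574 -0.1375  0.0449] [[0.5522, -0.1454, 0.0377], [0.5633, -0.1171, 0.1199]]
[[0.505, 0.075, 0.05], [0.482, 0.202, 0.05]]
at 6.8167 [ 0.56   -0.1365  0.3704] [-3.1402 -0.      1.3711] F [-0.1  0.6 -1. ] w 0.0551 q [ 0.52  0.37 -0.53  1.52  0.19  1.31 -0.23]
```

The brass top edge is at z ≈ 0.045–0.047, against 0.048 expected for a seated check, and it is centred on the guide. The bystanders have not moved, so I hand in.

```bash
python3 -c "
from workcell import bot
print(bot.job_done())"
```

```text
the job is handed in; nothing more can be done
None
```

I took the red check out of the middle slot and released it on edge into the funnel, red face towards the robot. It dropped through the twisted guide, I backed the gripper clear above the funnel, and I handed the job in at about 6.8 s.

- **Red check:** it stands in the pocket with its brass face towards the robot, so red faces the strip. Its top edge measured z ≈ 0.045–0.047 m (0.048 expected when seated), centred on the guide at about (0.557, -0.1375). Two readings one after the other agreed, so it appeared to be at rest.
- **Other checks:** blue and yellow are within about 1 mm of where they started.
- **Robot:** there was no contact at the end. The highest tool force I read was about 12 N, while the gripper closed on a check standing slightly off-centre in its slot.
- **Weaker evidence:** the bars hide most of the seated check. The final position rests on 13 usable pixels in the top view and only one in the scene view, so I did not measure the red face's direction directly. The gripper also read about 6.5 mm on the 8 mm check, but the hold never slipped.

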